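Heft the rivet tins at the heat-press bench and hold up the full one

ROBOT

A 6-joint arm with a two-finger parallel gripper is mounted at the origin on the work surface. World frame = base frame: x ahead of the robot, y to its left, z up, the work surface at z = 0. Lengths are in mm, angles in rad, forces in N, time in s.
With the tool pointing down it reaches from about 275 to 750 mm from the base axis. Payload 10.2 kg.
Tool frame: the origin (TCP) lies at the very end of the fingers, on their centre line; the grasp point (between the pads) lies 19 mm behind it; z points along the fingers, y is the line along which they close (so a half turn about z gives the same grasp; the last joint's range is limited). The gripper opens to 85 mm and grips with 20 to 120 N. Pads are 22 mm wide; open, the fingers measure 114 mm over their backs; the gripper's body (76 mm by 85 mm) begins 54 mm behind the grasp point. The pads swing forward as they close: fully open they stand 13 mm farther back than shut.
Start: joints at [0.881, 0.313, 1.498, -0, 1.331, -0.223], TCP at [236.279, 468.832, 231.294] pointing down, gripper open.
Joint ranges: [-2.94, 2.94], [-0.97, 2.17], [0.19, 2.56], [-1.23, 4.37], [0.02, 3.11], [-2.88, 2.88]. Speed limits (rad/s): [2.39, 2.39, 3.01, 3.14, 3.14, 3.14].

INTERFACE

Orientations are given as a unit quaternion [w, x, y, z].
In Python, from rig import * gives the robot as it stands. The module is installed in compiled form; this text tells all that it offers.
- The arm moves only by the shell command python3 -m crank 'ROWS' [FORCE]. ROWS is JSON, a list that holds one entry, the list of rows, each a list of 7 numbers: the shift along the tool's x, y, z in units of 25 mm (1.0 is 25 mm), then the turn, a rotation vector about the tool's x, y, z in units of 8 degrees (1.0 is 8 degrees), then the finger opening in mm, from 0 to 85.4. A call has exactly 8 rows; each row shifts and turns the commanded pose from where the row before left it, along the tool's axes as they then stand; what a row does not reach is not made up. A row lasts 1/10 s, in which the tool goes at most 50 mm and 8.59 degrees, less where a joint would pass 70% of its speed; a pose out of reach is approached as far as the arm can. A call is refused whole if a number of a shift passes 1 or a number of a turn 1, either way. A call with a gripper value outside its range is refused whole. The fingers move at their own pace and stop on an object; FORCE is the grip in N (left out, the last holds). Time passes only in rows, so rows that do not move let the fingers close, or fill a call up. It gives the time, the measured TCP pose, the force, the opening and the grip force at its end, in the units of the state.
- sense(): the state, without advancing time (a new reading comes with each control period).
- capture(name): name is "scene" or "side" or "wrist"; returns the picture (384x512x3 uint8, blue, green, red); there is no depth.
- camera_model(name): a dict with "fx", "fy", "cx", "cy" (pixels), "world_from_camera" (4x4, takes a point from camera to world coordinates); the wrist camera has in their place "T_tool_cam" (4x4, takes a point from camera to tool coordinates, whose origin is the TCP and whose axes are the flange's). Camera axes: x right, y up, looking along -z (the intrinsics and any distortion apply to the point x, -y, -z); pixel columns grow to the right and rows downward; lengths in mm; the calibration is good to about 2 mm. The wrist camera is an equidistant fisheye: a pixel r from the principal point sees the ray r / f radians off the axis. A picture is of the moment at which its call begins: read the wrist's pose just before it. camera_model takes no time and is no camera call.
- finish_job(): hands the job in; it is judged then, once.
The state is a dict: "time_s": time; "joints": joint angles; "dq": joint speeds; "tau": joint torques, N m; "eef_pos": TCP position; "ee_rot": TCP orientation; "force": force on the tool from outside, world axes, zero at the start; "wrist_torque": the same for the moment, N m; "grip_width": opening from 0.0 (shut) to 1.0 (fully open); "grip_force": force on a finger pad.
Only numpy, scipy, OpenCV 4.12 (cv2) and the standard library are available. Lean on these libraries where they do the work, as an engineer would, in place of code of your own. Each camera call takes 0.05 s, during which the arm holds its last target. There are 200 camera calls.

TASK

Three identical closed tins of rivets stand on the heat-press bench, and only one is still full: heft them to find the heaviest by feel. Set the two lighter tins down upright in the shallow refill tray without dropping them, and finish while holding the heaviest tin up level in the gripper, its bottom at least 15 cm above the bench, with nothing else carrying it: do not put it down or let go. Leave the mug, the tape roll and the screwdriver where they are.

Things in the scene. Friction and masses are not known exactly. Their poses are not given: they have to be found in the camera images.
- tin_a: Plain upright steel tin, lid stuck shut, 58 mm diameter, straight side, 75 mm tall; origin at the centre of its underside, z up. The three tins look alike and any of them may be the heavy one; they differ only in weight: 0.2 to 0.8 kg each, contents low in the tin, hardly shifting, and the heaviest is at least 0.2 kg heavier than either other.
- tin_b: Plain upright steel tin, lid stuck shut, 58 mm diameter, straight side, 75 mm tall; origin at the centre of its underside, z up. The three tins look alike and any of them may be the heavy one; they differ only in weight: 0.2 to 0.8 kg each, contents low in the tin, hardly shifting, and the heaviest is at least 0.2 kg heavier than either other.
- tin_c: Plain upright steel tin, lid stuck shut, 58 mm diameter, straight side, 75 mm tall; origin at the centre of its underside, z up. The three tins look alike and any of them may be the heavy one; they differ only in weight: 0.2 to 0.8 kg each, contents low in the tin, hardly shifting, and the heaviest is at least 0.2 kg heavier than either other.
- tray: Shallow open dark sheet-steel tray fixed to the bench, 150 mm (its x) by 260 mm (its y) outside, rim 18 mm high, walls and floor 4 mm thick; origin at the centre of its underside, so the inner floor is 4 mm above the origin and 142 by 252 mm in size. Three tins fit in a row along its y.
- mug: Bystander: white ceramic mug, 82 mm diameter, 95 mm tall, handle to its +y; origin at the centre of its underside.
- tape: Bystander: roll of pale masking tape lying flat, 90 mm outside diameter, 24 mm tall; origin at the centre of its underside.
- driver: Bystander: screwdriver with black handle lying on the bench along its own x, about 200 mm long; origin on the bench under about its middle.

How it is judged:
By the outcome, as a careful person would: the job done as asked, in the order asked, and still so for the second after the job is handed in, while the arm keeps its last pose, push and grip.
It also fails if it takes over 72 s, if anything falls off the work surface, if the arm or the gripper's body presses on something with over 40 N, if the wrist force passes 120 N, or if a joint passes its speed limit or range.

## Working session

There is one attempt and no reset: what is moved stays moved. The work goes in short steps, Python scripts to look and compute and a shell command to move; the robot and the scene stay as the last step left them, time stands still between calls to the robot, and variables do not carry over. Pictures are saved under pics/ and viewed, at most 10 in all, crops included, and the job is handed in when it is done.

```bash
mkdir -p pics; python3 - <<'E'
from rig import *
import cv2,numpy as np
s=sense();print({k:np.round(v,3).tolist() for k,v in s.items()})
a=capture("scene");b=capture("side")
cv2.imwrite("pics/scene.png",a);cv2.imwrite("pics/side.png",b)
for n in("scene","side","wrist"):print(n,camera_model(n))
E
```

```text
{'time_s': 0.0, 'joints': [0.881, 0.313, 1.498, -0.0, 1.331, -0.223], 'dq': [-0.003, 0.0, 0.001, -0.0, 0.0, -0.0], 'tau': [-0.0, -41.227, -25.975, -0.0, 0.004, -0.0], 'eef_pos': [236.106, 468.605, 230.731], 'ee_rot': [-0.0, 0.231, 0.973, -0.001], 'force': [0.347, 0.152, -0.324], 'wrist_torque': [0.022, 0.008, -0.025], 'grip_force': 0.0, 'grip_width': 1.002}
scene {'fx': 467.63807807771775, 'fy': 467.63807807771775, 'cx': 257.90352859723447, 'cy': 193.5532093237596, 'world_from_camera': array([[-3.83955091e-01, -7.69060746e-01,  5.11002991e-01,
         1.25734723e+03],
       [ 9.23315107e-01, -3.24715522e-01,  2.05058632e-01,
         2.87926263e+02],
       [ 8.22805802e-03,  5.50550087e-01,  8.34761583e-01,
         1.13052708e+03],
       [ 0.00000000e+00,  0.00000000e+00,  0.00000000e+00,
         1.00000000e+00]])}
side {'fx': 415.9190891446125, 'fy': 415.9190891446125, 'cx': 255.58151954484754, 'cy': 187.3898726670409, 'world_from_camera': array([[ 7.21400886e-01,  4.64270999e-01, -5.13841611e-01,
         1.88319932e+02],
       [-6.92243066e-01,  4.62548397e-01, -5.53939092e-01,
        -4.67919932e+02],
       [-1.95012423e-02,  7.55315444e-01,  6.55071203e-01,
         5.97426552e+02],
       [ 0.00000000e+00,  0.00000000e+00,  0.00000000e+00,
         1.00000000e+00]])}
wrist {'fx': 297.3186396354542, 'fy': 297.3186396354542, 'cx': 254.64195491500797, 'cy': 193.99989253972277, 'T_tool_cam': array([[ 1.62511030e-04,  9.64331408e-01,  2.64697771e-01,
         6.66851794e+01],
       [ 9.99999952e-01, -8.73678305e-05, -2.95655981e-04,
         4.45105094e-01],
       [-2.61984278e-04,  2.64697806e-01, -9.64331376e-01,
        -1.42925026e+02],
       [ 0.00000000e+00,  0.00000000e+00,  0.00000000e+00,
         1.00000000e+00]])}
```

View pics/scene.png

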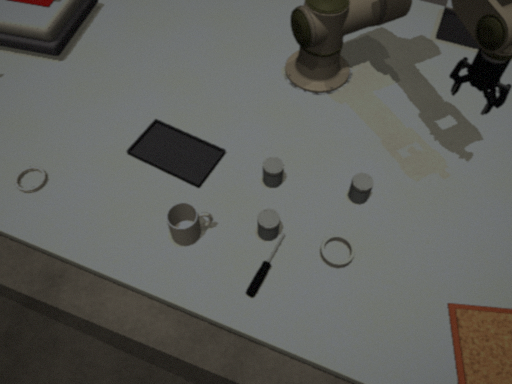

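View pics/side.png

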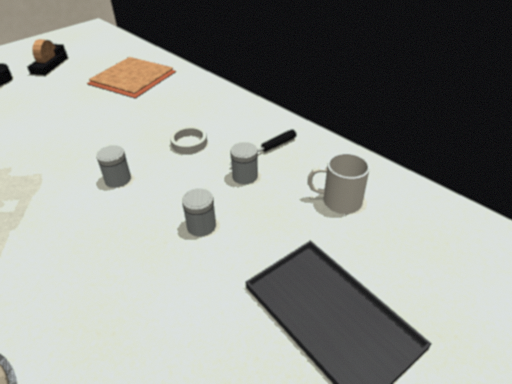

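The scene view shows tins with top centres near (273,163), (361,181) and (268,215). The tray is around (177,152), the mug at (184,223), the tape at (337,251), and the driver runs from (250,292) to (283,236). The side view shows the tin tops near (112,154), (199,199) and (244,151), with the tray around (335,315). I'll enlarge both.

```bash
python3 - <<'E'
import cv2
a=cv2.imread("pics/scene.png")[110:300,120:380];b=cv2.imread("pics/side.png")[130:384,80:440]
cv2.imwrite("pics/c1.png",cv2.resize(a,None,fx=3,fy=3,interpolation=2))
cv2.imwrite("pics/c2.png",cv2.resize(b,None,fx=2.2,fy=2.2,interpolation=2))
E
```

```text
(no output)
```

View pics/c1.png

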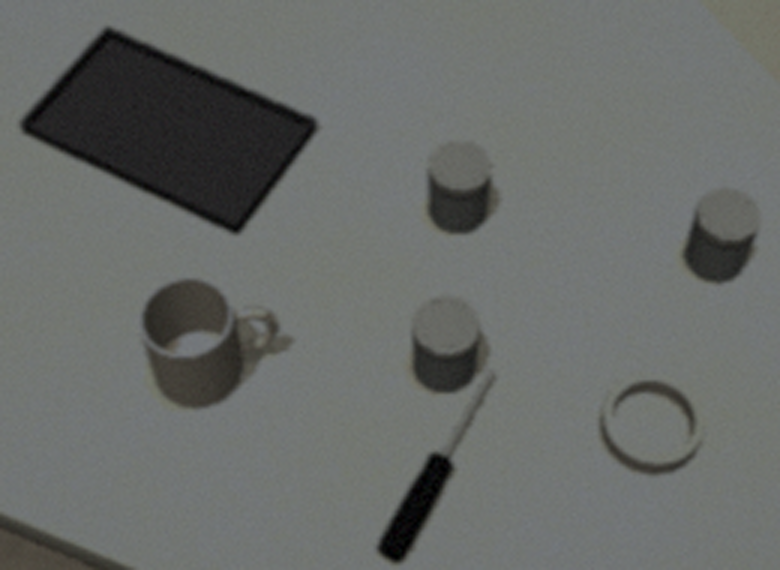

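View pics/c2.png

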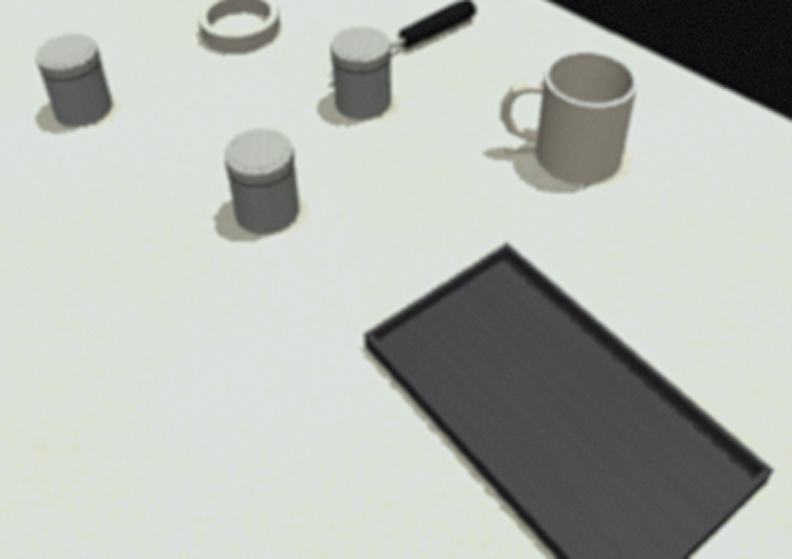

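The crops show these top centres in scene crop / side crop pixels: near tin (460,166)/(260,153), left tin (728,214)/(68,56), driver-side tin (446,325)/(361,51). The tray rim corners are also readable, as are the mug rim at (188,322)/(588,80) and the tape and driver. Next I triangulate.

```bash
cat > h.py <<'E'
from rig import *
import numpy as np
def ray(n,u,v):
    c=camera_model(n);M=c["world_from_camera"]
    d=M[:3,:3]@np.array([(u-c["cx"])/c["fx"],-(v-c["cy"])/c["fy"],-1]);return M[:3,3],d/np.linalg.norm(d)
def tri(*rs):
    A=sum(np.eye(3)-np.outer(d,d) for o,d in rs);b=sum((np.eye(3)-np.outer(d,d))@o for o,d in rs)
    p=np.linalg.solve(A,b);return p,max(np.linalg.norm((np.eye(3)-np.outer(d,d))@(p-o)) for o,d in rs)
def atz(r,z):o,d=r;return o+d*(z-o[2])/d[2]
S=lambda u,v:ray("scene",120+u/3,110+v/3)
D=lambda u,v:ray("side",80+u/2.2,130+v/2.2)
E
python3 - <<'E'
from h import *
np.set_printoptions(precision=1,suppress=True)
for n,a,b in [("near",(460,166),(260,153)),("left",(728,214),(68,56)),("drv",(446,325),(361,51)),("mug",(188,322),(588,80)),("tray++",(238,232),(508,246)),("tray-+",(317,124),(367,338)),("tray+-",(24,125),(769,470))]:
    print(n,*tri(S(*a),D(*b)))
for n,p,z in [("tape",(652,425),20),("drv tip",(492,375),4),("drv end",(392,555),12),("handle",(252,325),50),("tray--",(108,30),18)]: print(n,atz(S(*p),z))
E
```

```text
near [502.2  30.5  69. ] 0.17056346741949727
left [456.3 278.8  67.1] 0.6715517999477906
drv [666.6  82.   64.8] 0.4729630873214794
mug [ 761.5 -119.    86.4] 0.5312914583709376
tray++ [ 616.3 -153.8    6.9] 1.0847089730131094
tray-+ [ 466.1 -138.8    7.4] 0.9585161232655827
tray+- [ 584.9 -410.8   10.6] 1.1693162095083334
tape [665.4 278.2  20. ]
drv tip [665.1 128.8   4. ]
drv end [860.9 113.4  12. ]
handle [725.1 -79.7  50. ]
tray-- [ 444.  -390.5   18. ]
```

```bash
python3 -m crank '[[[0,0,0,0,0,0.99,85],[0,0,0,0,0,0.99,85],[0,0,0,0,0,0.99,85],[0,0,0,0,0,0.99,85],[0,0,0,0,0,0.99,85],[0,0,0,0,0,0.99,85],[0,0,0,0,0,0.99,85],[0,0,0,0,0,0.99,85]]]' 60
python3 -m crank '[[[-0.95,1,0,0,0,0,85],[-0.95,1,0,0,0,0,85],[-0.95,1,0,0,0,0,85],[-0.95,1,0,0,0,0,85],[-0.95,1,0,0,0,0,85],[-0.95,1,0,0,0,0,85],[-0.95,1,0,0,0,0,85],[0,0,0,0,0,0,85]]]'
python3 - <<'E'
from rig import *
import cv2,json
s=sense();print(s["eef_pos"],s["ee_rot"]);i=capture("wrist")
cv2.imwrite("pics/w1.png",cv2.resize(i,(800,600),interpolation=2));json.dump([list(s["eef_pos"]),list(s["ee_rot"])],open("w1.json","w"))
E
python3 -m crank '[[[-1,0.2,0,0,0,0,85],[-1,0.2,0,0,0,0,85],[-1,0.2,0,0,0,0,85],[-1,0.2,0,0,0,0,85],[-1,0.2,0,0,0,0,85],[-1,0.2,0,0,0,0,85],[0,0,0,0,0,0,85],[0,0,0,0,0,0,85]]]'
python3 - <<'E'
from rig import *
import cv2,json
s=sense();print(s["eef_pos"],s["ee_rot"]);i=capture("wrist")
cv2.imwrite("pics/w2.png",cv2.resize(i,(800,600),interpolation=2));json.dump([list(s["eef_pos"]),list(s["ee_rot"])],open("w2.json","w"))
E
```

```text
time_s: 0.9
eef_pos: [236.2, 468.7, 230.9]
ee_rot: [0.0, 0.71, 0.704, -0.0]
force: [0.2, 0.2, 0.2]
grip_width: 0.997
grip_force: 0.0
time_s: 1.7
eef_pos: [413.1, 299.9, 230.8]
ee_rot: [0.0, 0.709, 0.705, -0.0]
force: [-0.6, 0.4, 0.0]
grip_width: 0.996
grip_force: 0.0
[413.11527472 299.87298427 230.79127397] [ 2.12815431e-04  7.09144114e-01  7.05063402e-01 -4.22457186e-04]
time_s: 2.55
eef_pos: [440.3, 152.8, 231.3]
ee_rot: [-0.0, 0.708, 0.706, 0.0]
force: [-0.0, -0.1, 1.0]
grip_width: 0.997
grip_force: 0.0
[440.32311019 152.84249316 231.25708124] [-2.33514842e-04  7.07793960e-01  7.06418895e-01  3.10556301e-05]
```

View pics/w1.png

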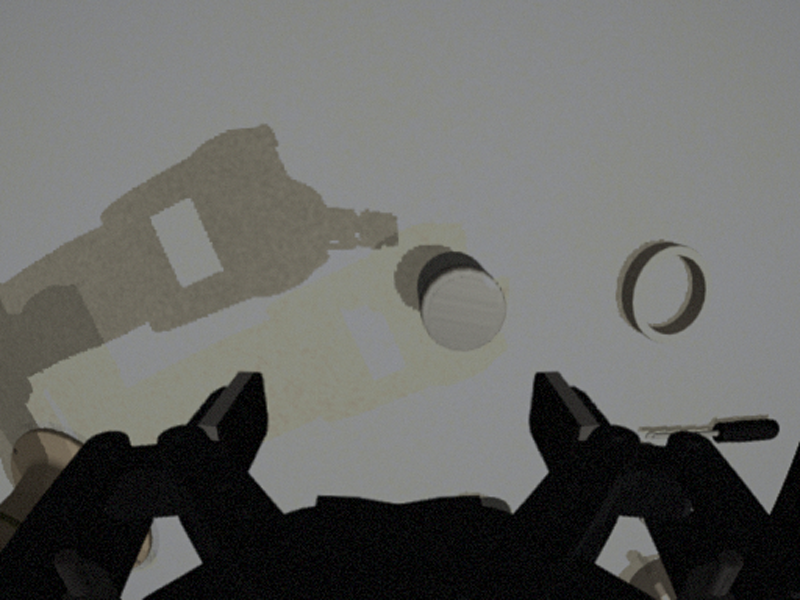

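View pics/w2.png

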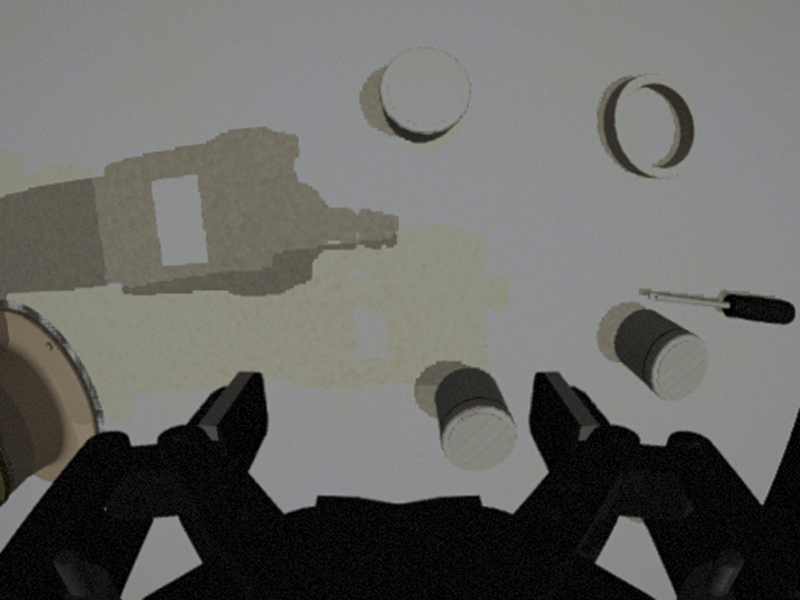

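The wrist views show the left tin top at (463,309) in w1 and (425,91) in w2. In w2 the near tin top is at (479,436), the driver-side tin top at (679,366), and the driver tip at (642,292). I'll combine these with the fixed views.

```bash
cat >> h.py <<'E'
from scipy.spatial.transform import Rotation as Ro
import json
def W(f,u,v):
    p,q=json.load(open(f));c=camera_model("wrist");T=c["T_tool_cam"];R=Ro.from_quat([q[1],q[2],q[3],q[0]]).as_matrix()
    x=(u+.5)*.64-.5-c["cx"];y=(v+.5)*.64-.5-c["cy"];r=np.hypot(x,y);t=r/c["fx"]
    d=np.array([np.sin(t)*x/r,-np.sin(t)*y/r,-np.cos(t)])
    return np.array(p)+R@T[:3,3],R@T[:3,:3]@d
S=lambda u,v:ray("scene",120+(u+.5)/3-.5,110+(v+.5)/3-.5)
D=lambda u,v:ray("side",80+(u+.5)/2.2-.5,130+(v+.5)/2.2-.5)
E
python3 - <<'E'
from h import *
np.set_printoptions(precision=1,suppress=True)
w1=lambda*a:W("w1.json",*a);w2=lambda*a:W("w2.json",*a)
print("left wrist",*tri(w1(463,309),w2(425,91)))
for n,s,d,w in [("left",(728,214),(68,56),(425,91)),("near",(460,166),(260,153),(479,436)),("drv",(446,325),(361,51),(679,366))]:
    print(n,"sd",*tri(S(*s),D(*d)),"sw",*tri(S(*s),w2(*w)),"dw",*tri(D(*d),w2(*w)))
    print("  at z75",*[atz(r,75)[:2] for r in(S(*s),D(*d),w2(*w))])
print("tip",atz(w2(642,292),4),atz(S(492,375),4))
for p,d in [((238,232),(508,246)),((317,124),(367,338)),((24,125),(769,470)),((108,30),None)]:print("tray z18",atz(S(*p),18)[:2],d and atz(D(*d),18)[:2])
E
```

```text
left wrist [458.2 278.9  68.2] 0.14755687915557242
left sd [456.  278.   68.3] 0.21686605023676636 sw [458.2 278.2  71.6] 0.10379095236905049 dw [457.6 279.5  66.7] 0.8685083388988903
  at z75 [460.8 278.1] [452.6 268.2] [458.  277.6]
near sd [501.9  29.9  70.1] 0.3664079376732161 sw [502.4  30.2  69.9] 0.683059123715665 dw [502.4  30.9  69.5] 0.29335514307729105
  at z75 [505.6  30.8] [498.8  25.6] [501.6  34.1]
drv sd [666.1  81.5  65.8] 0.13086918566951278 sw [669.2  83.   70.8] 0.6718309266627075 dw [669.2  82.7  66.3] 2.676791856045911
  at z75 [671.3  83.2] [657.8  72.1] [666.   85.6]
tip [661.3 129.    4. ] [664.5 127.6   4. ]
tray z18 [ 621.3 -149.9] [ 609.  -159.8]
tray z18 [ 472.1 -135.6] [ 461.7 -144.8]
tray z18 [ 588.3 -406.6] [ 580.7 -412. ]
tray z18 [ 443.1 -392.2] None
```

```bash
python3 -m crank '[[[1,0.14,0,0,0,0,85],[1,0.14,0,0,0,0,85],[1,0.14,0,0,0,0,85],[1,0.14,0,0,0,0,85],[1,0.14,0,0,0,0,85],[0,0,1,0,0,0,85],[0,0,1,0,0,0,85],[0,0,1,0,0,0,85]]]' 60
python3 -m crank '[[[0,0,1,0,0,0,85],[0,0,1,0,0,0,85],[0,0,1,0,0,0,85],[0,0,1,0,0,0,85],[0,0,0.8,0,0,0,85],[0,0,0.25,0,0,0,85],[0,0,0,0,0,0,30],[0,0,0,0,0,0,30]]]' 60
python3 -m crank '[[[0,0,0,0,0,0,30],[0,0,0,0,0,0,30],[0,0,0,0,0,0,30],[0,0,0,0,0,0,30],[0,0,0,0,0,0,30],[0,0,0,0,0,0,30],[0,0,0,0,0,0,30],[0,0,0,0,0,0,30]]]' 60
```

```text
time_s: 3.4
eef_pos: [457.5, 278.7, 155.3]
ee_rot: [-0.0, 0.707, 0.707, 0.0]
force: [0.8, -0.4, -0.3]
grip_width: 0.995
grip_force: 0.0
time_s: 4.2
eef_pos: [458.6, 277.8, 31.0]
ee_rot: [0.0, 0.708, 0.707, 0.0]
force: [-15.9, -0.3, 10.4]
grip_width: 0.684
grip_force: 6.8
time_s: 5.0
eef_pos: [458.6, 277.8, 31.3]
ee_rot: [0.0, 0.708, 0.707, 0.001]
force: [-4.8, 2.4, 7.2]
grip_width: 0.668
grip_force: 64.8
```

```bash
python3 -m crank '[[[0,0,-0.3,0,0,0,30],[0,0,-0.6,0,0,0,30],[0,0,-0.6,0,0,0,30],[0,0,-0.3,0,0,0,30],[0,0,0,0,0,0,30],[0,0,0,0,0,0,30],[0,0,0,0,0,0,30],[0,0,0,0,0,0,30]]]'
cat > weigh.py <<'E'
from rig import *
import numpy as np,cv2,sys
f=[];g=[]
for i in range(4):
    s=sense();f.append(s["force"]);im=capture("side")
print(np.round(f,2).tolist(),np.round(s["wrist_torque"],3),np.round(s["tau"],2),"kg",-np.mean(f,0)[2]/9.81,s["eef_pos"],s["grip_force"])
if len(sys.argv)>1: cv2.imwrite("pics/"+sys.argv[1],im)
E
python3 weigh.py
```

```text
time_s: 5.8
eef_pos: [458.1, 277.0, 74.4]
ee_rot: [-0.0, 0.708, 0.706, -0.001]
force: [-0.2, -0.6, -6.5]
grip_width: 0.664
grip_force: 65.8
[[-0.19, -0.6, -6.5], [0.08, 0.06, -7.12], [0.59, 0.11, -7.14], [0.78, 0.74, -6.52]] [-0.036 -0.004 -0.002] [-0.000e+00 -4.913e+01 -2.342e+01  1.000e-02  0.000e+00  0.000e+00] kg 0.6952981306842595 [458.32202066 277.13748713  74.77117745] 65.84166884422302
```

The left tin weighs about 0.70 kg. Since none exceeds 0.8 kg and the heaviest leads by at least 0.2 kg, it is probably the full one, and I'll confirm by hefting the others. I'll put it back where it stood for now.

```bash
python3 -m crank '[[[0,0,0.6,0,0,0,30],[0,0,0.6,0,0,0,30],[0,0,0.35,0,0,0,30],[0,0,0.2,0,0,0,30],[0,0,0.05,0,0,0,30],[0,0,0,0,0,0,30],[0,0,0,0,0,0,85],[0,0,0,0,0,0,85]]]'
python3 -m crank '[[[0,0,0,0,0,0,85],[0,0,0,0,0,0,85],[0,0,-0.5,0,0,0,85],[0,0,-1,0,0,0,85],[0,0,-1,0,0,0,85],[0,0,-1,0,0,0,85],[0,0,-1,0,0,0,85],[0,0,-1,0,0,0,85]]]'
python3 -m crank '[[[-1,0.18,0,0,0,0,85],[-1,0.18,0,0,0,0,85],[-1,0.18,0,0,0,0,85],[-1,0.18,0,0,0,0,85],[-1,0.18,0,0,0,0,85],[-1,0.18,0,0,0,0,85],[-1,0.18,0,0,0,0,85],[-1,0.18,0,0,0,0,85]]]'
python3 -m crank '[[[-1,0.18,0,0,0,0,85],[-0.85,0.15,0,0,0,0,85],[0,0,0,0,0,0,85],[0,0,0,0,0,0,85],[0,0,0,0,0,0,85],[0,0,0,0,0,0,85],[0,0,0,0,0,0,85],[0,0,0,0,0,0,85]]]'
```

```text
time_s: 6.8
eef_pos: [459.4, 277.5, 31.0]
ee_rot: [0.001, 0.708, 0.706, 0.001]
force: [1.4, -0.5, 0.6]
grip_width: 0.973
grip_force: 0.0
time_s: 7.6
eef_pos: [458.4, 277.2, 169.6]
ee_rot: [0.0, 0.708, 0.706, 0.0]
force: [0.6, -0.2, -0.2]
grip_width: 0.996
grip_force: 0.0
time_s: 8.4
eef_pos: [494.2, 76.1, 168.6]
ee_rot: [0.0, 0.708, 0.706, 0.0]
force: [-0.1, -0.7, 0.6]
grip_width: 0.998
grip_force: 0.0
time_s: 9.2
eef_pos: [502.2, 31.2, 167.6]
ee_rot: [0.0, 0.708, 0.707, 0.0]
force: [-0.2, 0.7, 1.0]
grip_width: 0.997
grip_force: 0.0
```

```bash
python3 -m crank '[[[0,0,1,0,0,0,85],[0,0,1,0,0,0,85],[0,0,1,0,0,0,85],[0,0,1,0,0,0,85],[0,0,0.9,0,0,0,85],[0,0,0.55,0,0,0,85],[0,0,0,0,0,0,85],[0,0,0,0,0,0,30]]]' 60
python3 -m crank '[[[0,0,0,0,0,0,30],[0,0,0,0,0,0,30],[0,0,0,0,0,0,30],[0,0,0,0,0,0,30],[0,0,0,0,0,0,30],[0,0,0,0,0,0,30],[0,0,0,0,0,0,30],[0,0,0,0,0,0,30]]]'
python3 -m crank '[[[0,0,-0.3,0,0,0,30],[0,0,-0.6,0,0,0,30],[0,0,-0.6,0,0,0,30],[0,0,-0.3,0,0,0,30],[0,0,0,0,0,0,30],[0,0,0,0,0,0,30],[0,0,0,0,0,0,30],[0,0,0,0,0,0,30]]]'
python3 weigh.py
```

```text
time_s: 10.0
eef_pos: [502.5, 30.9, 31.7]
ee_rot: [0.0, 0.708, 0.707, 0.0]
force: [0.4, -0.6, -0.1]
grip_width: 0.852
grip_force: 0.0
time_s: 10.8
eef_pos: [502.8, 30.8, 32.6]
ee_rot: [0.001, 0.708, 0.707, 0.001]
force: [-1.4, 1.0, 6.3]
grip_width: 0.665
grip_force: 64.2
time_s: 11.6
eef_pos: [501.9, 30.9, 75.7]
ee_rot: [-0.0, 0.708, 0.706, -0.0]
force: [0.3, 0.4, -2.2]
grip_width: 0.662
grip_force: 64.6
[[0.32, 0.4, -2.17], [-0.04, -0.43, -2.22], [0.74, -0.38, -2.97], [-0.8, -0.13, -1.55]] [-0.006 -0.029  0.042] [  0.   -43.57 -21.48  -0.     0.    -0.  ] kg 0.2271697836732445 [502.0874291   30.86328221  76.0007145 ] 64.58341598510742
```

The near tin weighs 0.23 kg, so it is a light one. It goes to the far spot in the tray.

```bash
python3 -m crank '[[[-0.5,0,-0.4,0,0,0,30],[-1,0.06,-0.4,0,0,0,30],[-1,0.06,-0.2,0,0,0,30],[-1,0.06,0,0,0,0,30],[-1,0.06,0,0,0,0,30],[-1,0.06,0,0,0,0,30],[-1,0.06,0,0,0,0,30],[-1,0.06,0,0,0,0,30]]]'
python3 -m crank '[[[-1,0.06,0,0,0,0,30],[-1,0.06,0,0,0,0,30],[-1,0.06,0,0,0,0,30],[-1,0.06,0,0,0,0,30],[-1,0.06,0,0,0,0,30],[-1,0.06,0,0,0,0,30],[-0.6,0.04,0,0,0,0,30],[-0.26,0,0,0,0,0,30]]]'
python3 -m crank '[[[0,0,0,0,0,0,30],[0,0,0.5,0,0,0,30],[0,0,0.7,0,0,0,30],[0,0,0.6,0,0,0,30],[0,0,0.3,0,0,0,30],[0,0,0,0,0,0,30],[0,0,0,0,0,0,30],[0,0,0,0,0,0,30]]]'
python3 weigh.py p1.png
```

```text
time_s: 12.6
eef_pos: [512.2, -158.7, 102.1]
ee_rot: [0.0, 0.708, 0.706, 0.0]
force: [-0.5, 0.8, -2.9]
grip_width: 0.667
grip_force: 64.7
time_s: 13.4
eef_pos: [521.7, -329.8, 101.6]
ee_rot: [0.0, 0.708, 0.706, -0.0]
force: [0.1, -0.9, -3.0]
grip_width: 0.668
grip_force: 64.7
time_s: 14.2
eef_pos: [522.4, -328.4, 49.6]
ee_rot: [0.001, 0.708, 0.706, 0.0]
force: [0.3, -1.2, -1.9]
grip_width: 0.662
grip_force: 64.7
[[0.32, -1.25, -1.86], [-0.32, 0.12, -4.44], [0.13, 0.55, -3.02], [-1.22, -0.2, -3.65]] [ 0.018 -0.009 -0.005] [ 2.000e-02 -5.594e+01 -2.338e+01 -0.000e+00 -0.000e+00  0.000e+00] kg 0.33059687333739723 [ 522.2520006  -328.37243106   49.34407739] 64.74632978439331
```

View pics/p1.png

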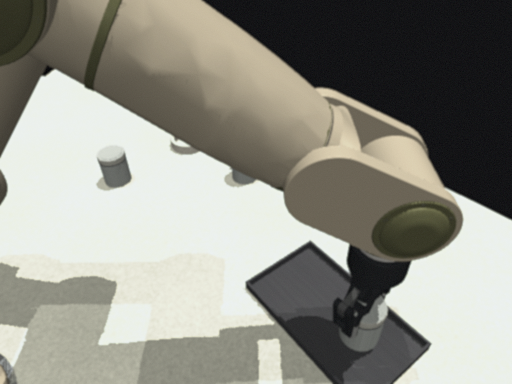

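The side view shows the tin over the tray floor at about (361,335), inside the walls. I'll lower it gently.

```bash
python3 -m crank '[[[0,0,0.15,0,0,0,30],[0,0,0.15,0,0,0,30],[0,0,0.08,0,0,0,30],[0,0,0.04,0,0,0,30],[0,0,0.04,0,0,0,30],[0,0,0,0,0,0,30],[0,0,0,0,0,0,30],[0,0,0,0,0,0,30]]]'
```

```text
time_s: 15.2
eef_pos: [522.1, -328.2, 37.4]
ee_rot: [0.0, 0.708, 0.706, -0.0]
force: [0.2, 0.4, -3.5]
grip_width: 0.668
grip_force: 64.7
```

```bash
python3 -m crank '[[[0,0,0.03,0,0,0,30],[0,0,0.03,0,0,0,30],[0,0,0,0,0,0,30],[0,0,0,0,0,0,30],[0,0,0,0,0,0,30],[0,0,0,0,0,0,30],[0,0,0,0,0,0,30],[0,0,0,0,0,0,30]]]'
```

```text
time_s: 16.0
eef_pos: [522.2, -328.3, 36.6]
ee_rot: [0.0, 0.708, 0.706, -0.0]
force: [-3.4, 2.8, 5.4]
grip_width: 0.667
grip_force: 65.3
```

```bash
python3 -m crank '[[[0,0,0,0,0,0,65],[0,0,0,0,0,0,85],[0,0,0,0,0,0,85],[0,0,-0.4,0,0,0,85],[0,0,-1,0,0,0,85],[0,0,-1,0,0,0,85],[0,0,-1,0,0,0,85],[0,0,-1,0,0,0,85]]]'
python3 -m crank '[[[0,0,-1,0,0,0,85],[0.9,0.3,0,0,0,0,85],[1,0.35,0,0,0,0,85],[1,0.35,0,0,0,0,85],[1,0.35,0,0,0,0,85],[1,0.35,0,0,0,0,85],[1,0.35,0,0,0,0,85],[1,0.35,0,0,0,0,85]]]'
python3 -m crank '[[[1,0.35,0,0,0,0,85],[1,0.35,0,0,0,0,85],[1,0.35,0,0,0,0,85],[1,0.35,0,0,0,0,85],[1,0.35,0,0,0,0,85],[1,0.35,0,0,0,0,85],[1,0.35,0,0,0,0,85],[1,0.35,0,0,0,0,85]]]'
python3 -m crank '[[[1,0.35,0,0,0,0,85],[0.55,0.25,0,0,0,0,85],[0,0,0,0,0,0,85],[0,0,0,0,0,0,85],[0,0,0,0,0,0,85],[0,0,0,0,0,0,85],[0,0,0,0,0,0,85],[0,0,0,0,0,0,85]]]'
python3 - <<'E'
from rig import *
import cv2,json
s=sense();i=capture("wrist");j=capture("side")
v=cv2.resize(i,(800,600),interpolation=2);v[380:,:]=0;v[0:0]
v[400:600,0:340]=cv2.resize(j[214:384,220:509],(340,200));cv2.imwrite("pics/w3.png",v);json.dump([list(s["eef_pos"]),list(s["ee_rot"])],open("w3.json","w"))
cv2.imwrite("pics/w3full.png",cv2.resize(i,(800,600)))
E
```

```text
time_s: 16.8
eef_pos: [522.1, -328.2, 147.7]
ee_rot: [0.0, 0.708, 0.706, 0.0]
force: [0.7, -0.5, -0.0]
grip_width: 0.992
grip_force: 0.0
time_s: 17.6
eef_pos: [582.7, -154.8, 171.7]
ee_rot: [0.0, 0.708, 0.706, 0.0]
force: [-1.0, -0.0, 0.5]
grip_width: 1.0
grip_force: 0.0
time_s: 18.4
eef_pos: [653.1, 45.2, 171.7]
ee_rot: [0.0, 0.708, 0.706, 0.0]
force: [0.6, -0.4, -1.1]
grip_width: 0.991
grip_force: 0.0
time_s: 19.2
eef_pos: [667.8, 82.4, 170.9]
ee_rot: [0.0, 0.708, 0.706, -0.0]
force: [-0.1, -0.0, 0.2]
grip_width: 0.992
grip_force: 0.0
```

View pics/w3.png

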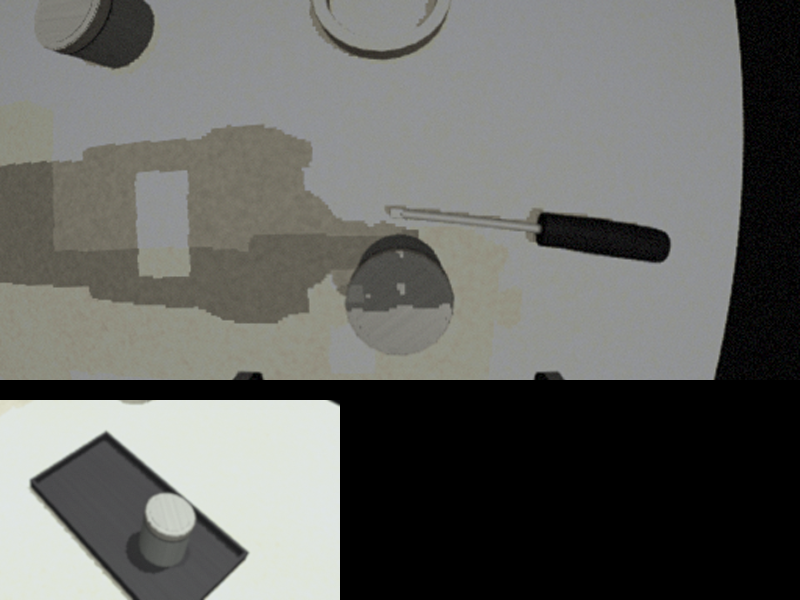

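The first tin stands upright in the tray (inset, about (165,530)). The driver-side tin's top is centred at (400,300), midway between the fingers, and the driver is clear of it (tip at (388,210)). I'll go down on it.

```bash
python3 -c "
from h import *
print(atz(W('w3.json',400,300),72))"
python3 -m crank '[[[0,0,0.8,0,0,0,85],[0,0,1,0,0,0,85],[0,0,1,0,0,0,85],[0,0,1,0,0,0,85],[0,0,0.9,0,0,0,85],[0,0,0.6,0,0,0,85],[0,0,0.26,0,0,0,85],[0,0,0,0,0,0,85]]]'
python3 -m crank '[[[0,0,0,0,0,0,30],[0,0,0,0,0,0,30],[0,0,0,0,0,0,30],[0,0,0,0,0,0,30],[0,0,0,0,0,0,30],[0,0,0,0,0,0,30],[0,0,0,0,0,0,30],[0,0,0,0,0,0,30]]]'
python3 -m crank '[[[0,0,-0.3,0,0,0,30],[0,0,-0.6,0,0,0,30],[0,0,-0.6,0,0,0,30],[0,0,-0.3,0,0,0,30],[0,0,0,0,0,0,30],[0,0,0,0,0,0,30],[0,0,0,0,0,0,30],[0,0,0,0,0,0,30]]]'
python3 weigh.py
```

```text
[669.26264392  85.18504071  72.        ]
time_s: 20.1
eef_pos: [667.7, 82.8, 31.4]
ee_rot: [-0.0, 0.708, 0.706, -0.0]
force: [0.1, -0.3, -0.6]
grip_width: 0.992
grip_force: 0.0
time_s: 20.9
eef_pos: [668.6, 82.8, 33.4]
ee_rot: [0.001, 0.708, 0.706, 0.001]
force: [-0.2, -0.1, 5.9]
grip_width: 0.668
grip_force: 64.5
time_s: 21.7
eef_pos: [667.5, 82.8, 76.1]
ee_rot: [-0.0, 0.708, 0.706, -0.0]
force: [-0.9, -1.4, -2.9]
grip_width: 0.668
grip_force: 64.6
[[-0.92, -1.38, -2.92], [0.12, -0.44, -3.88], [0.47, -0.21, -3.13], [0.47, -0.49, -3.31]] [ 0.    -0.028  0.015] [ -0.   -61.39 -25.68   0.     0.    -0.  ] kg 0.3375863328030687 [667.70878565  82.77879123  76.45862952] 64.59669470787048
```

The driver-side tin weighs 0.34 kg, so the left tin at 0.70 kg is the full one. This one goes to the tray's nearer half.

```bash
python3 -m crank '[[[0,0,-0.5,0,0,0,30],[-0.5,-0.23,-0.5,0,0,0,30],[-0.93,-0.43,0,0,0,0,30],[-0.93,-0.43,0,0,0,0,30],[-0.93,-0.43,0,0,0,0,30],[-0.93,-0.43,0,0,0,0,30],[-0.93,-0.43,0,0,0,0,30],[-0.93,-0.43,0,0,0,0,30]]]'
python3 -m crank '[[[-0.93,-0.43,0,0,0,0,30],[-0.93,-0.43,0,0,0,0,30],[-0.93,-0.43,0,0,0,0,30],[-0.93,-0.43,0,0,0,0,30],[-0.93,-0.43,0,0,0,0,30],[-0.93,-0.43,0,0,0,0,30],[-0.36,-0.2,0,0,0,0,30],[0,0,0,0,0,0,30]]]'
python3 -m crank '[[[0,0,0.4,0,0,0,30],[0,0,0.7,0,0,0,30],[0,0,0.6,0,0,0,30],[0,0,0.4,0,0,0,30],[0,0,0.2,0,0,0,30],[0,0,0.1,0,0,0,30],[0,0,0,0,0,0,30],[0,0,0,0,0,0,30]]]'
```

```text
time_s: 22.7
eef_pos: [596.7, -70.9, 103.4]
ee_rot: [0.001, 0.708, 0.706, 0.0]
force: [0.3, 0.1, -4.2]
grip_width: 0.669
grip_force: 64.9
time_s: 23.5
eef_pos: [527.0, -218.8, 102.8]
ee_rot: [0.001, 0.709, 0.706, 0.0]
force: [-0.1, 0.4, -3.0]
grip_width: 0.664
grip_force: 64.9
time_s: 24.3
eef_pos: [527.8, -217.6, 42.3]
ee_rot: [0.0, 0.708, 0.706, 0.0]
force: [0.2, -0.3, -4.0]
grip_width: 0.663
grip_force: 64.9
```

```bash
python3 -m crank '[[[0,0,0.08,0,0,0,30],[0,0,0.06,0,0,0,30],[0,0,0.04,0,0,0,30],[0,0,0.03,0,0,0,30],[0,0,0,0,0,0,30],[0,0,0,0,0,0,30],[0,0,0,0,0,0,30],[0,0,0,0,0,0,30]]]'
```

```text
time_s: 25.1
eef_pos: [527.5, -217.5, 37.3]
ee_rot: [0.0, 0.708, 0.706, -0.0]
force: [-3.4, 2.4, 4.3]
grip_width: 0.666
grip_force: 65.9
```

```bash
python3 -m crank '[[[0,0,0,0,0,0,65],[0,0,0,0,0,0,85],[0,0,0,0,0,0,85],[0,0,-0.4,0,0,0,85],[0,0,-1,0,0,0,85],[0,0,-1,0,0,0,85],[0,0,-1,0,0,0,85],[0,0,-1,0,0,0,85]]]'
python3 -m crank '[[[0,0,-1,0,0,0,85],[0.8,-0.14,0,0,0,0,85],[1,-0.14,0,0,0,0,85],[1,-0.14,0,0,0,0,85],[1,-0.14,0,0,0,0,85],[1,-0.14,0,0,0,0,85],[1,-0.14,0,0,0,0,85],[1,-0.14,0,0,0,0,85]]]'
python3 -m crank '[[[1,-0.14,0,0,0,0,85],[1,-0.14,0,0,0,0,85],[1,-0.14,0,0,0,0,85],[1,-0.14,0,0,0,0,85],[1,-0.14,0,0,0,0,85],[1,-0.14,0,0,0,0,85],[1,-0.14,0,0,0,0,85],[1,-0.14,0,0,0,0,85]]]'
python3 -m crank '[[[1,-0.14,0,0,0,0,85],[1,-0.14,0,0,0,0,85],[1,-0.14,0,0,0,0,85],[1,-0.14,0,0,0,0,85],[1,-0.14,0,0,0,0,85],[0,0,0,0,0,0,85],[0,0,0,0,0,0,85],[0,0,0,0,0,0,85]]]'
```

```text
time_s: 25.9
eef_pos: [527.5, -217.5, 148.4]
ee_rot: [0.0, 0.708, 0.706, 0.0]
force: [-0.3, -0.5, -0.2]
grip_width: 0.998
grip_force: 0.0
time_s: 26.7
eef_pos: [503.2, -46.4, 172.4]
ee_rot: [0.0, 0.708, 0.706, 0.0]
force: [0.2, -0.1, -0.5]
grip_width: 0.995
grip_force: 0.0
time_s: 27.5
eef_pos: [475.6, 153.7, 172.4]
ee_rot: [0.0, 0.708, 0.706, 0.0]
force: [0.5, -1.8, -0.0]
grip_width: 0.996
grip_force: 0.0
time_s: 28.3
eef_pos: [458.6, 277.0, 171.9]
ee_rot: [0.0, 0.708, 0.706, 0.0]
force: [1.1, -1.0, 0.6]
grip_width: 0.997
grip_force: 0.0
```

```bash
python3 -m crank '[[[0,0,0.8,0,0,0,85],[0,0,1,0,0,0,85],[0,0,1,0,0,0,85],[0,0,1,0,0,0,85],[0,0,0.9,0,0,0,85],[0,0,0.6,0,0,0,85],[0,0,0.33,0,0,0,85],[0,0,0,0,0,0,85]]]' 70
python3 -m crank '[[[0,0,0,0,0,0,30],[0,0,0,0,0,0,30],[0,0,0,0,0,0,30],[0,0,0,0,0,0,30],[0,0,0,0,0,0,30],[0,0,0,0,0,0,30],[0,0,0,0,0,0,30],[0,0,0,0,0,0,30]]]' 70
python3 -m crank '[[[0,0,-0.3,0,0,0,30],[0,0,-0.6,0,0,0,30],[0,0,-0.6,0,0,0,30],[0,0,-0.6,0,0,0,30],[0,0,-0.6,0,0,0,30],[0,0,-0.6,0,0,0,30],[0,0,-0.6,0,0,0,30],[0,0,-0.6,0,0,0,30]]]'
python3 -m crank '[[[0,0,-0.6,0,0,0,30],[0,0,-0.6,0,0,0,30],[0,0,-0.6,0,0,0,30],[0,0,-0.6,0,0,0,30],[0,0,-0.6,0,0,0,30],[0,0,-0.6,0,0,0,30],[0,0,-0.6,0,0,0,30],[0,0,-0.3,0,0,0,30]]]'
python3 -m crank '[[[0,0,0,0,0,0,30],[0,0,0,0,0,0,30],[0,0,0,0,0,0,30],[0,0,0,0,0,0,30],[0,0,0,0,0,0,30],[0,0,0,0,0,0,30],[0,0,0,0,0,0,30],[0,0,0,0,0,0,30]]]'
python3 weigh.py end.png
```

```text
time_s: 29.1
eef_pos: [458.3, 277.0, 30.3]
ee_rot: [-0.0, 0.708, 0.706, -0.001]
force: [0.2, 0.4, -0.4]
grip_width: 0.993
grip_force: 0.0
time_s: 29.9
eef_pos: [458.8, 277.7, 32.0]
ee_rot: [0.0, 0.708, 0.706, 0.001]
force: [-2.9, -1.5, 6.5]
grip_width: 0.661
grip_force: 74.4
time_s: 30.7
eef_pos: [457.8, 277.5, 143.8]
ee_rot: [-0.0, 0.708, 0.706, -0.001]
force: [-0.2, -1.1, -7.5]
grip_width: 0.663
grip_force: 76.3
time_s: 31.5
eef_pos: [458.2, 277.6, 256.8]
ee_rot: [0.0, 0.708, 0.706, 0.0]
force: [0.5, -0.6, -6.4]
grip_width: 0.667
grip_force: 76.3
time_s: 32.3
eef_pos: [458.4, 277.7, 255.8]
ee_rot: [-0.0, 0.708, 0.706, -0.0]
force: [0.1, -0.5, -7.0]
grip_width: 0.666
grip_force: 76.3
[[0.07, -0.47, -6.98], [-0.21, -0.18, -7.13], [0.73, -0.6, -7.22], [0.7, 0.45, -6.27]] [-0.033  0.006  0.032] [ -0.   -45.87 -29.29   0.     0.     0.  ] kg 0.7032624735274914 [458.43490021 277.65731872 255.77245868] 76.2887978553772
```

View pics/end.png

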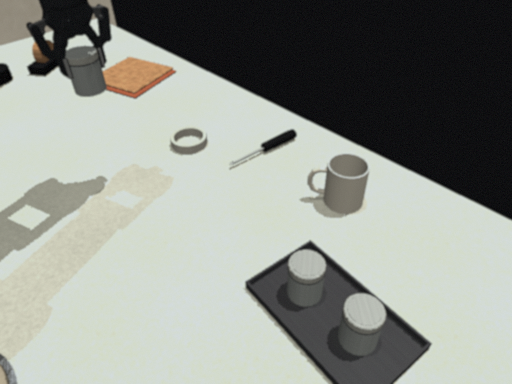

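The two light tins stand upright in the tray at (306,278) and (361,325). The heavy tin is held level near (87,72), its bottom about 22 cm above the bench. The mug, tape and driver haven't moved.

```bash
python3 -c "
from rig import *
print(finish_job())"
```

```text
the job is handed in; nothing more can be done
None
```

The job is handed in: the heaviest tin (about 0.70 kg) is held level about 22 cm up, and the other two (about 0.23 and 0.34 kg) stand upright in the tray.

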